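# Load a specimen tube into a light-tight carrier through its flush shutter

### The arm

A 7-joint arm with a two-finger parallel gripper is mounted at the origin on a cart in front of the work surface, level with it; the furniture and walls round the work are solid. World frame = base frame: x ahead of the robot, y to its left, z up, the work surface at z = 0. Lengths are in mm, angles in rad, forces in N, time in s.
With the tool pointing down it reaches from about 350 to 900 mm from the base axis. Payload 8.1 kg.
Tool frame: the origin (TCP) lies midway between the tips of the shut fingers; the grasp point (between the pads) lies 19 mm behind it (pinch_z is the distance from the TCP to the grasp point, in mm); z points along the fingers, y is the line along which they close (so a half turn about z gives the same grasp; the last joint's range is limited). The gripper opens to 85 mm and grips with 20 to 120 N. Pads are 22 mm wide; open, the fingers measure 114 mm over their backs; the gripper's body (76 mm by 85 mm) begins 54 mm behind the grasp point. The pads swing forward as they close: fully open they stand 13 mm farther back than shut.
Start: joints at [-1.413, 0.434, 0.025, 1.573, -0.012, 1.134, -0.075], TCP at [161.185, 603.871, 231.323] pointing down, gripper open.
Joint ranges: [-2.62, 2.62], [-0.44, 2.09], [-1.27, 1.32], [0.08, 2.57], [-1.32, 4.46], [0.12, 2], [-2.74, 2.74]. Speed limits (rad/s): [2.22, 2.22, 3.01, 3.01, 3.14, 3.14, 3.14].

### API

Orientations are given as a rotation vector (axis times angle).
In Python, from station import sense, read_camera, camera_info, close_job, pinch_z gives the robot as it stands.
- The arm moves only by the tool move_arm, never from a script. Its argument "targets" is a list of rows, each a list of 7 numbers: the opening, from 0 (shut) to 1 (fully open), then the shift along the tool's x, y, z scaled (see below), then the turn, a rotation vector about the tool's x, y, z scaled (see below). A call has 1 to 20 rows; each row shifts and turns the commanded pose from where the row before left it, along the tool's axes as they then stand; what a row does not reach is not made up. The controller multiplies each number of a shift by 0.04 m and each number of a turn by 0.15 rad. A row lasts 1/8 s, in which the tool goes at most 62.5 mm and 10.7 degrees, less where a joint would pass 70% of its speed; a pose out of reach is approached as far as the arm can. A call with a number of a shift or a turn outside -1 to 1 is refused whole. A call with a gripper value outside its range is refused whole. The fingers move at their own pace and stop on an object; the grip force is fixed at half the most. Time passes only in rows, so rows that do not move let the fingers close. It gives the time, the measured TCP pose, the force, the opening and the grip force at its end, in the units of the state.
- sense(): the state, without advancing time (a new reading comes with each control period).
- read_camera(name): name is "scene" or "top" or "wrist"; returns the picture (480x640x3 uint8, blue, green, red); there is no depth.
- camera_info(name): a dict with "fx", "fy", "cx", "cy" (pixels), "world_from_camera" (4x4, takes a point from camera to world coordinates); the wrist camera has in their place "T_tool_cam" (4x4, takes a point from camera to tool coordinates, whose origin is the TCP and whose axes are the flange's). Camera axes: x right, y down, z forward; pixel columns grow to the right and rows downward; lengths in mm; the calibration is good to about 2 mm. The wrist camera is an equidistant fisheye: a pixel r from the principal point sees the ray r / f radians off the axis. A picture is of the moment at which its call begins: read the wrist's pose just before it. camera_info takes no time and is no camera call.
- close_job(): hands the job in; it is judged then, once.
The state is a dict: "t": time; "joints": joint angles; "joint_vel": joint speeds; "joint_efforts": joint torques, N m; "eef_pos": TCP position; "tcp_rot": TCP orientation; "contact_force": force on the tool from outside, world axes, zero at the start; "moment": the same for the moment, N m; "finger_gap": finger opening in mm; "grasp_force": force on a finger pad.
Only numpy, scipy, OpenCV 4.12 (cv2) and the standard library are available. Lean on these libraries where they do the work, as an engineer would, in place of code of your own. Each camera call takes 0.05 s, during which the arm holds its last target. There are 200 camera calls.

### The job

Get the light-sensitive sample ready for the courier: slide the flush shutter in the top of the carrier fully open towards the end with the carrying handle, stand the tube that is alone in the front row of the black tray upright on the bottom of the carrier's empty front well, and slide the shutter fully shut over it again. The shutter has no handle, so press on it gently with closed fingertips and drag it along, never pressing harder than 16 N on the carrier or its shutter, and do not disturb the other tubes.

Things in the scene. Friction and masses are not known exactly. Their poses are not given: they have to be found in the camera images.
- carrier: light-tight specimen carrier: white box, grey top frame, 92 x 202 x 110 mm (its x, y, z), fixed on the worktop. Origin: centre of its underside, z up; top of the frame at z = 0.110. Two wells at its -y end, a folded carrying handle on its +y end face. The 2 mm thick frame has one opening, x -0.027 to 0.027, y -0.085 to 0.035, closed by the steel shutter plate that slides just under the frame.
- shutter (a joint): travel of the shutter plate, m: 0 = fully shut, 0.040 = fully open (both end stops), growing towards the carrier's +y (handle) end. Plate 2.5 mm thick, at 0 it spans carrier y -0.090 to 0.042, so its +y end stays hidden; open, it uncovers y -0.085 to -0.050. Dragging it takes about 4 N (fingertip friction 0.5 to 0.7); it stays where it is left. It cannot pass over a tube that is not fully down.
- opening (a point): middle of the opening (carrier x 0, y -0.025), level with the top of the frame; axes as the carrier's. The shutter's flat face lies 2 to 7 mm below this, differently each time as its felt seat has set, so it must be found by touch. It gives 1 mm per 15 N pressed (2 mm at most).
- well_front (a point): centre of the mouth of the empty front well (carrier x -0.0135, y -0.0675, z 0.068, 42 mm under the top of the frame): round hole 18 mm wide, 62 mm deep, 2 mm chamfer, bottom at carrier z 0.006. A tube standing in it has its cap's top 12 mm below the top of the frame: let it slip down the last part of the way.
- well_rear (a point): centre of the mouth of the rear well, the same at carrier x = +0.0135; it already holds a tube
- tube_mid (a point): the tube to load: capped plastic tube, 92 mm tall, body 13.6 mm wide, cap 17 mm wide from 71 mm height to the top; the body's axis lies 1.2 mm to the -x side of the cap's. Point: on the cap's axis half-way up (46 mm above the foot), z to the cap. It stands upright, alone in the front (-x) row of the tray, its foot on the worktop.
- sample_tray: black tube tray, 98 x 170 x 22 mm (x, y, z), fixed; 5 x 9 square cups at 18.3 mm pitch, open down to the worktop. Origin: centre of its underside. Between tray and carrier, behind the direct way, stands a bench centrifuge with its lid open (x over 0.50, y -0.05 to 0.23, front part 0.15 m high, the lid at the back higher): carry the tube across with its foot above that.
- other_1: another tube, 92 mm tall, in the tray's fourth row from the front; origin: centre of its foot
- other_2: another tube, 91 mm tall, in the tray's rear row; origin: centre of its foot
- other_3: another tube, 92 mm tall, in the tray's fourth row from the front; origin: centre of its foot
- stored: tube, 92 mm tall, already standing in the carrier's rear well; origin: centre of its foot

How it is judged (in metres and radians):
On the way, in this order (a step that is already met when the one before it is completed fails the run):
1. the shutter is slid fully open (value of joint shutter above 0.037 m), for 0.2 s.
2. the tube stands down in the front well (horizontal distance between tube_mid and well_front below 0.006 m and z of tube_mid in the frame of carrier below 0.055 m and angle between tube_mid's own z axis and vertical below 0.12 rad), for 0.2 s.
At the end, for the whole second after the job is handed in: the shutter is shut to within 2 mm of its end stop; under it the tube stands upright in the front well, on its bottom (within 3.5 mm) and within 6 mm of the well's centre line; the tube in the rear well is still there (all of step 2 and value of joint shutter below 0.002 m and horizontal distance between stored and well_rear below 0.008 m); the robot touches nothing.
It fails at once if the carrier or its shutter is pressed with more than 16 N (contact force between any of the fingers, the arm and carrier above 16 N).
It fails at once if another tube is moved by more than 12 mm (distance of any of other_1, other_2, other_3, stored from where it was at the start of the episode above 0.012 m).
It also fails if it takes over 72 s, if anything falls off the work surface, if the arm or the gripper's body presses on something with over 40 N, if the wrist force passes 120 N, or if a joint passes its speed limit or range.

## Working session

There is one attempt and no reset: what is moved stays moved. The work goes in short steps, Python scripts to look and compute and a tool call to move; the robot and the scene stay as the last step left them, time stands still between calls to the robot, and variables do not carry over. Pictures are saved under pics/ and viewed, at most 10 in all, crops included, and the job is handed in when it is done.

Besides the shell and the picture viewer there is one more tool, called after "Emit:" as name(argument=value, ...) on one line, values as JSON. move_arm: Moves the arm, as the interface text tells. Its arguments: {"type":"object","properties":{"targets":{"type":"array"}},"required":["targets"]}

```bash
mkdir -p pics; python3 - <<'E'
from station import *
import cv2,numpy as np
s=sense();print(s, pinch_z)
for n in("scene","top","wrist"):
    print(n,camera_info(n))
for n in("scene","top"):
    cv2.imwrite(f"pics/{n}0.png",read_camera(n))
E
```

```text
{'t': 0.0, 'joints': array([-1.41259564,  0.43524567,  0.02493676,  1.5741095 , -0.01163597,
        1.13401245, -0.07508329]), 'joint_vel': array([ 0.00164101, -0.00207322, -0.00096087, -0.00084177, -0.00084453,
        0.00204067, -0.00140567]), 'joint_efforts': array([ 2.07615267e-04, -6.70488381e+01,  1.02483418e+00, -3.16192210e+01,
        1.54872250e-02,  1.26834313e-02,  1.75887106e-05]), 'eef_pos': array([161.04881543, 603.35528241, 230.50665448]), 'tcp_rot': array([-4.08545479e-01, -3.11480059e+00,  2.55474896e-03]), 'contact_force': array([ 0.09298147,  1.02528536, -0.96955964]), 'moment': array([-0.05483006,  0.06524832,  0.00786974]), 'grasp_force': 0.0, 'finger_gap': 85.36960393627821} 18.700000000000003
scene {'fx': 433.66219155307795, 'fy': 433.66219155307795, 'cx': 320.3434635157085, 'cy': 236.5806632372748, 'world_from_camera': array([[-8.70376420e-01, -3.69305504e-01,  3.25665982e-01,
         1.97770239e+02],
       [-4.92195853e-01,  6.70980198e-01, -5.54552807e-01,
         5.37932055e+02],
       [-1.37160209e-02, -6.42961133e-01, -7.65775980e-01,
         7.54
[... 334 characters left out ...]
1, -6.88053284e-03, -6.46764268e-03,
         5.76981416e+01],
       [ 7.03637419e-03, -8.61288219e-02, -9.96259161e-01,
         1.04570882e+03],
       [ 0.00000000e+00,  0.00000000e+00,  0.00000000e+00,
         1.00000000e+00]])}
wrist {'fx': 371.64829954431775, 'fy': 371.64829954431775, 'cx': 317.98133006695133, 'cy': 242.6932605360902, 'T_tool_cam': array([[-2.23016132e-04, -9.48339892e-01, -3.17256046e-01,
         8.14935393e+01],
       [ 9.99999975e-01, -2.22444281e-04, -3.80239905e-05,
         4.99553294e-01],
       [-3.45121260e-05, -3.17256047e-01,  9.48339918e-01,
        -1.42665800e+02],
       [ 0.00000000e+00,  0.00000000e+00,  0.00000000e+00,
         1.00000000e+00]])}
```

View pics/top0.png

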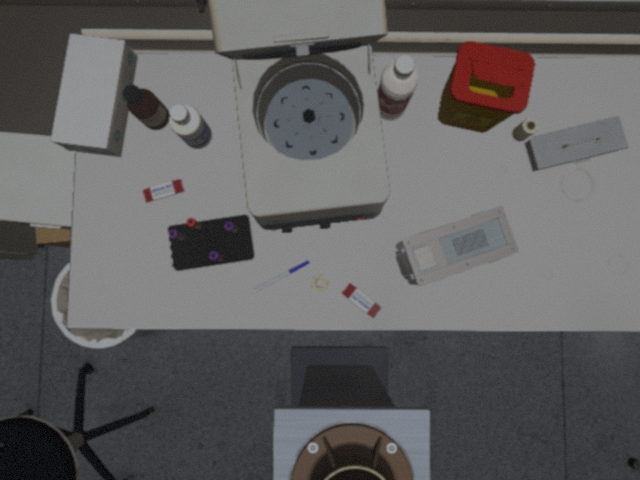

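View pics/scene0.png

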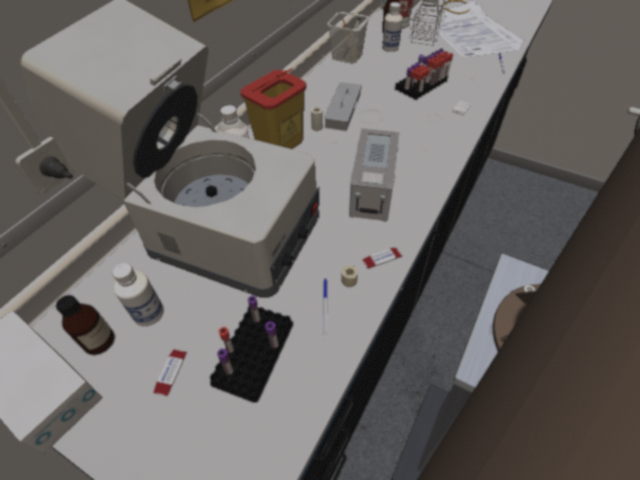

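The top view shows the carrier at about u 400–518, v 207–285, with its handle at the left end (405,262). The tray is at 170–253, 215–268. The lone front-row tube has a purple cap at (213,255); the others are at (191,222), (173,233) and (229,226).

The scene view agrees: carrier handle at (370,205) and target cap at (271,327).

```bash
cat > h.py <<'E'
from station import *
import cv2,numpy as np
from scipy.spatial.transform import Rotation as R
def ray(n,u,v):
    c=camera_info(n);T=c['world_from_camera']
    d=T[:3,:3]@np.array([(u-c['cx'])/c['fx'],(v-c['cy'])/c['fy'],1]);return T[:3,3],d
def plane(n,u,v,z):
    o,d=ray(n,u,v);return o+d*(z-o[2])/d[2]
def tri(a,b):
    (o1,d1),(o2,d2)=a,b
    A=np.stack([d1,-d2],1);t=np.linalg.lstsq(A,o2-o1,rcond=None)[0]
    p,q=o1+d1*t[0],o2+d2*t[1];return (p+q)/2,np.linalg.norm(p-q)
def wray(s,u,v):
    c=camera_info("wrist");T=c['T_tool_cam'];x=np.array([u-c['cx'],v-c['cy']]);r=np.hypot(*x);th=r/c['fx']
    d=np.array([*(x/r*np.sin(th)),np.cos(th)]);Rw=R.from_rotvec(s['tcp_rot']).as_matrix()
    return s['eef_pos']+Rw@T[:3,3],Rw@T[:3,:3]@d
E
python3 - <<'E'
from h import *
t=cv2.imread('pics/top0.png');sc=cv2.imread('pics/scene0.png')
a=cv2.resize(t[200:290,395:525],None,fx=5,fy=5,interpolation=cv2.INTER_CUBIC)
cv2.imwrite('pics/a.png',cv2.convertScaleAbs(a,alpha=1.5))
for n,im,(u0,u1,v0,v1) in(('top',t,(160,262,205,275)),('scene',sc,(205,300,285,400))):
    hsv=cv2.cvtColor(im,cv2.COLOR_BGR2HSV)
    for nm,lo,hi in(('purple',(122,60,40),(165,255,255)),):
        m=cv2.inRange(hsv,lo,hi);M=np.zeros_like(m);M[v0:v1,u0:u1]=m[v0:v1,u0:u1]
        _,_,st,ce=cv2.connectedComponentsWithStats(M)
        print(n,nm,[(s.tolist(),c.round(1).tolist()) for s,c in zip(st[1:],ce[1:]) if s[4]>8])
# tray outline (dark)
g=cv2.cvtColor(t,cv2.COLOR_BGR2GRAY);m=(g<70).astype(np.uint8);M=np.zeros_like(m);M[205:275,160:262]=m[205:275,160:262]
cs=max(cv2.findContours(M,0,2)[0],key=cv2.contourArea);print(cv2.minAreaRect(cs))
for p in cv2.boxPoints(cv2.minAreaRect(cs)):print(p,plane('top',*p,22).round(1))
# carrier outline
g=g[200:290,395:525];print(g[::15,::13])
E
```

```text
top purple [([223, 221, 12, 11, 88], [228.4, 225.7]), ([169, 229, 10, 10, 81], [173.1, 233.4]), ([208, 250, 11, 11, 92], [213.0, 255.0])]
scene purple [([248, 295, 8, 14, 87], [252.1, 301.8]), ([264, 321, 12, 15, 143], [270.0, 327.4]), ([218, 349, 11, 14, 120], [223.1, 355.1])]
((210.45001220703125, 240.65000915527344), (48.3661003112793, 81.03443145751953), 81.8698959350586)
[166.92001 222.44   ] [529.9 384.   22. ]
[247.14001 210.98001] [555.  219.1  22. ]
[253.98001 258.86002] [455.9 203.1  22. ]
[173.76001 270.32   ] [431.4 366.7  22. ]
[[135 137 136 133 135 137 136 131 136 137]
 [137 136 141 136 133 134 119 119 116 140]
 [134 135 136 127 122 120 113 120 118 132]
 [117 131 121 127 118 102 104 103 116 119]
 [129  84 135 125 118 114 120 120 129 135]
 [134  68 124 124 128 136 134 135 133 137]]
```

View pics/a.png

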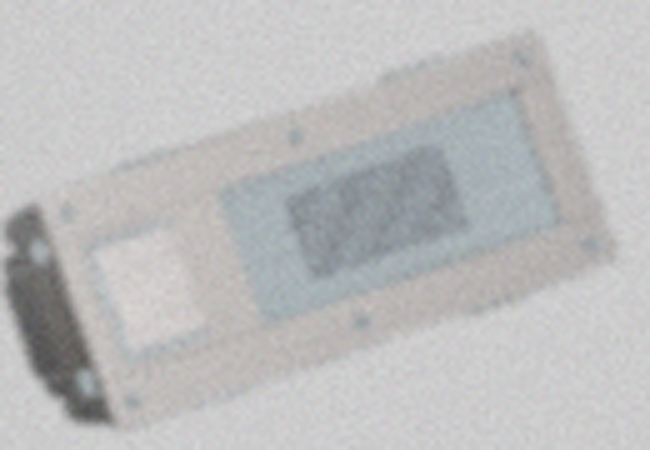

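The enlarged crop shows the bluish opening with corners at crop pixels (222,188), (515,93), (558,222) and (268,322). The grey hatched patch is on the plate, and the handle is on the left.

```bash
python3 - <<'E'
from h import *
px=lambda x,y:(395+(x+.5)/5-.5,200+(y+.5)/5-.5)
P=[plane('top',*px(*p),110) for p in((222,188),(515,93),(558,222),(268,322))]
for p in P:print(p.round(1))
lens=[np.linalg.norm(P[i]-P[(i+1)%4]).round(1) for i in range(4)];print(lens)
yd=(P[0]-P[1]+P[3]-P[2])[:2];print('yaw',np.degrees(np.arctan2(-yd[0],yd[1])))
c=np.mean(P,0);print('opening',c)
for p in((288,195),(440,148),(466,222),(315,277),):print('patch',plane('top',*px(*p),106).round(1))
print('corners',[plane('top',*px(*p),110).round(1).tolist() for p in((45,205),(540,30),(615,252),(115,428))])
print('tube',tri(ray('top',213,255),ray('scene',270,327.4)),plane('top',213,255,88),plane('scene',270,327.4,82))
for a,b in(((228.4,225.7),(252.1,301.8)),((173.1,233.4),(223.1,355.1))):print(tri(ray('top',*a),ray('scene',*b)))
E
```

```text
[ 495.4 -157.9  110. ]
[ 532.4 -269.7  110. ]
[ 483.4 -284.9  110. ]
[ 444.9 -174.6  110. ]
[np.float64(117.8), np.float64(51.3), np.float64(116.8), np.float64(53.2)]
yaw 18.756659279310494
opening [ 489.02357929 -221.75961323  110.        ]
patch [ 493.3 -183.9  106. ]
patch [ 511.6 -242.   106. ]
patch [ 483.5 -251.3  106. ]
patch [ 462.2 -193.6  106. ]
corners [[488.5, -90.9, 110.0], [556.6, -279.8, 110.0], [472.2, -306.2, 110.0], [404.9, -116.6, 110.0]]
tube (array([459.10915313, 272.62871417,  84.64936355]), np.float64(2.452002062104374)) [460.01553365 272.49868389  88.        ] [459.00343998 271.06912329  82.        ]
(array([516.50599783, 244.7594695 ,  82.6296383 ]), np.float64(2.1406116114725773))
(array([500.44181825, 351.58784087,  81.03841736]), np.float64(3.2233429915188143))
```

```bash
cat >> h.py <<'E'
def go(p,yaw,s=None):
    """shift (tool mm then units) and z turn units to TCP p, tool y at yaw deg from world y"""
    s=s or sense();M=R.from_rotvec(s['tcp_rot']).as_matrix()
    d=M.T@(np.array(p)-s['eef_pos'])
    a=np.radians(yaw);y=np.array([-np.sin(a),np.cos(a),0]);z=np.array([0,0,-1.]);x=np.cross(y,z)
    r=R.from_matrix(M.T@np.stack([x,y,z],1)).as_rotvec()
    print('at',s['t'].__round__(2) if isinstance(s['t'],float) else s['t'],s['eef_pos'].round(1),'F',s['contact_force'].round(2),'gap',round(s['finger_gap'],1))
    print('shift mm',d.round(1),'units',(d/40).round(3),'turn units',(r/.15).round(2))
E
python3 -c "
from h import *
go((460,272,230),8.5)"
```

```text
at 0.1 [161.1 603.4 230.6] F [ 0.55 -0.72  0.59] gap 85.5
shift mm [-374.3 -243.1    1. ] units [-9.357 -6.078  0.025] turn units [-0.01 -0.   -2.73]
```

Emit:
move_arm(targets=[[0,-0.4,-0.26,0,0,0,0],[0,-0.78,-0.507,0,0,0,0],[0,-0.78,-0.507,0,0,0,0],[0,-0.78,-0.507,0,0,0,0],[0,-0.78,-0.507,0,0,0,0],[0,-0.78,-0.507,0,0,0,0],[0,-0.78,-0.507,0,0,0,0],[0,-0.78,-0.507,0,0,0,0],[0,-0.78,-0.507,0,0,0,0],[0,-0.78,-0.507,0,0,0,0],[0,-0.78,-0.507,0,0,0,0],[0,-0.78,-0.507,0,0,0,0],[0,-0.38,-0.25,0,0,0,0],[0,0,0,0,0,0,-0.9],[0,0,0,0,0,0,-0.9],[0,0,0,0,0,0,-0.93],[0,0,0,0,0,0,0],[0,0,0,0,0,0,0]])

```text
t: 2.35
eef_pos: [460.2, 271.2, 231.3]
tcp_rot: [0.227, -3.133, 0.0]
contact_force: [0.8, 0.8, -0.8]
finger_gap: 0.2
grasp_force: 0.0
```

```bash
python3 - <<'E'
from h import *
s=sense();im=read_camera('wrist');cv2.imwrite('pics/w1.png',im)
np.save('w1.npy',np.r_[s['eef_pos'],s['tcp_rot']])
go((460,272,230),8.5,s)
hsv=cv2.cvtColor(im,cv2.COLOR_BGR2HSV);m=cv2.inRange(hsv,(122,60,40),(165,255,255))
_,_,st,ce=cv2.connectedComponentsWithStats(m)
for q,c in zip(st[1:],ce[1:]):
    if q[4]>60:
        o,d=wray(s,*c);print(q.tolist(),c.round(1),(o+d*(90-o[2])/d[2]).round(1))
E
```

```text
at 2.35 [460.2 271.2 231.3] F [ 0.76  0.77 -0.78] gap 0.2
shift mm [0.1 0.8 1.3] units [0.002 0.019 0.033] turn units [-0.   -0.   -0.02]
[307, 210, 23, 27, 419] [318.2 223.2] [457.5 271.4  90. ]
[391, 268, 21, 26, 365] [401.1 280.4] [497.  348.5  90. ]
[267, 270, 20, 25, 348] [276.6 281.4] [512.6 244.1  90. ]
```

View pics/w1.png

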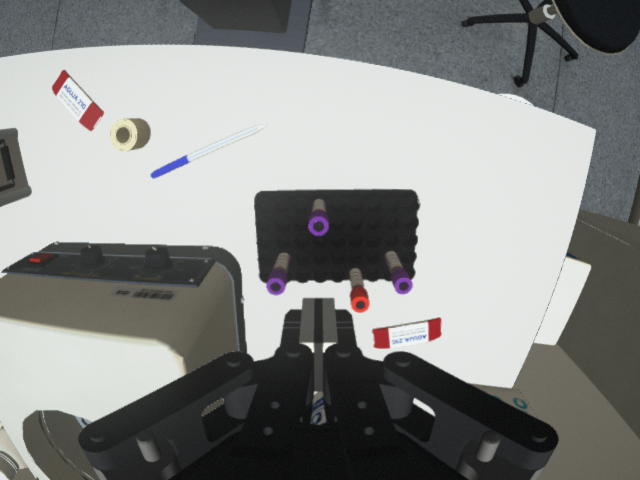

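The wrist view shows the target cap at (318,225), with its body running up the image towards the robot. The other caps are at (276,281), (401,281) and (360,298), and the closed fingertips are at (318,300). The cap position agrees with the top view, about (459,272). Next I move to the carrier.

```bash
python3 -c "
from h import *
go((489,-222,230),19.3)"
```

```text
at 2.4 [460.1 271.5 231.3] F [-1.16 -0.22 -0.03] gap -0.1
shift mm [  43.  -492.5    1.4] units [  1.075 -12.312   0.034] turn units [-0.   -0.   -1.28]
```

Emit:
move_arm(targets=[[0,0.04,-0.4,0,0,0,0],[0,0.075,-0.85,0,0,0,0],[0,0.075,-0.85,0,0,0,0],[0,0.075,-0.85,0,0,0,0],[0,0.075,-0.85,0,0,0,0],[0,0.075,-0.85,0,0,0,0],[0,0.075,-0.85,0,0,0,0],[0,0.075,-0.85,0,0,0,0],[0,0.075,-0.85,0,0,0,0],[0,0.075,-0.85,0,0,0,0],[0,0.075,-0.85,0,0,0,0],[0,0.075,-0.85,0,0,0,0],[0,0.075,-0.85,0,0,0,0],[0,0.075,-0.85,0,0,0,0],[0,0.075,-0.85,0,0,0,0],[0,0,0,0,0,0,-0.64],[0,0,0,0,0,0,-0.64],[0,0,0,0,0,0,0],[0,0,0,0,0,0,0]])

```text
t: 4.78
eef_pos: [489.4, -221.3, 231.3]
tcp_rot: [0.528, -3.097, -0.0]
contact_force: [0.4, 0.3, -0.8]
finger_gap: -0.4
grasp_force: 0.0
```

```bash
python3 - <<'E'
from h import *
s=sense();im=read_camera('wrist');cv2.imwrite('pics/w2.png',im)
np.save('w2.npy',np.r_[s['eef_pos'],s['tcp_rot']])
go((489,-222,230),19.3,s)
E
```

```text
at 4.78 [ 489.4 -221.3  231.3] F [ 0.4   0.31 -0.75] gap -0.4
shift mm [ 0.6 -0.5  1.3] units [ 0.015 -0.013  0.034] turn units [ 0.   -0.    0.01]
```

View pics/w2.png

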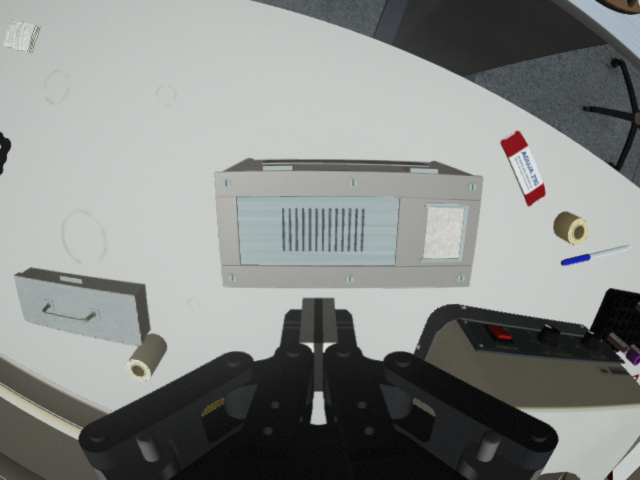

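The wrist view shows the opening with corners near (239,197), (398,197), (396,265) and (237,264). Grooves cover about u 283–363 on the plate, with the flat part to their left. The handle end is on the right.

```bash
python3 - <<'E'
from h import *
a=np.load('w2.npy');s=dict(eef_pos=a[:3],tcp_rot=a[3:])
def pl(u,v,z):
    o,d=wray(s,u,v);return o+d*(z-o[2])/d[2]
P=[pl(*p,110) for p in((239,197),(398,197),(396,265),(237,264))]
for p in P:print(p.round(1))
print([np.linalg.norm(P[i]-P[(i+1)%4]).round(1) for i in range(4)])
yd=(P[1]-P[0]+P[2]-P[3])[:2];yaw=np.arctan2(-yd[0],yd[1]);c=np.mean(P,0);print(np.degrees(yaw),c)
C=[pl(*p,110) for p in((215,172),(482,176),(475,288),(222,287))]
yd=(C[1]-C[0]+C[2]-C[3])[:2];print('outer',np.degrees(np.arctan2(-yd[0],yd[1])),[np.linalg.norm(C[i]-C[(i+1)%4]).round(1) for i in range(4)],np.mean(C,0))
Rz=R.from_euler('z',yaw).as_matrix()
for p in((283,208),(363,208),(363,251)):print('slot',(Rz.T@(pl(*p,105)-c)+[0,-25,0]).round(1))
E
```

```text
[ 481.8 -285.   110. ]
[ 443.2 -174.9  110. ]
[ 493.2 -155.4  110. ]
[ 533.3 -272.2  110. ]
[np.float64(116.7), np.float64(53.7), np.float64(123.6), np.float64(53.0)]
19.14734979561655 [ 487.86043878 -221.87052505  110.        ]
outer 18.864465800174813 [np.float64(200.2), np.float64(93.9), np.float64(208.7), np.float64(92.0)] [ 480.16234623 -196.53707327  110.        ]
slot [-16.7 -50.7  -5. ]
slot [-17.    8.9  -5. ]
slot [17.1 10.2 -5. ]
```

```bash
python3 -c "
from h import *
go((501.8,-260.4,116),19.1)"
```

```text
at 4.83 [ 489.5 -221.2  231.3] F [-0.41  0.18 -0.12] gap -0.1
shift mm [  1.4 -41.1 115.3] units [ 0.036 -1.027  2.883] turn units [ 0.   -0.    0.03]
```

Emit:
move_arm(targets=[[0,0.015,-0.5,0.4,0,0,0.03],[0,0.02,-0.527,0.6,0,0,0],[0,0,0,0.6,0,0,0],[0,0,0,0.6,0,0,0],[0,0,0,0.4,0,0,0],[0,0,0,0.2,0,0,0],[0,0,0,0.08,0,0,0],[0,0,0,0,0,0,0],[0,0,0,0,0,0,0]])

```text
t: 5.95
eef_pos: [502.5, -260.4, 116.7]
tcp_rot: [-0.525, 3.096, -0.001]
contact_force: [0.5, -0.4, 0.0]
finger_gap: 0.1
grasp_force: 0.0
```

```bash
python3 -c "
from h import *
go((501.8,-260.4,110),19.1)
im=read_camera('scene');cv2.imwrite('pics/s3.png',cv2.resize(im[100:260,310:450],None,fx=4,fy=4))"
```

```text
at 5.95 [ 502.5 -260.4  116.7] F [ 0.47 -0.38  0.01] gap 0.1
shift mm [0.7 0.2 6.7] units [0.018 0.006 0.168] turn units [-0.    0.01  0.02]
```

View pics/s3.png

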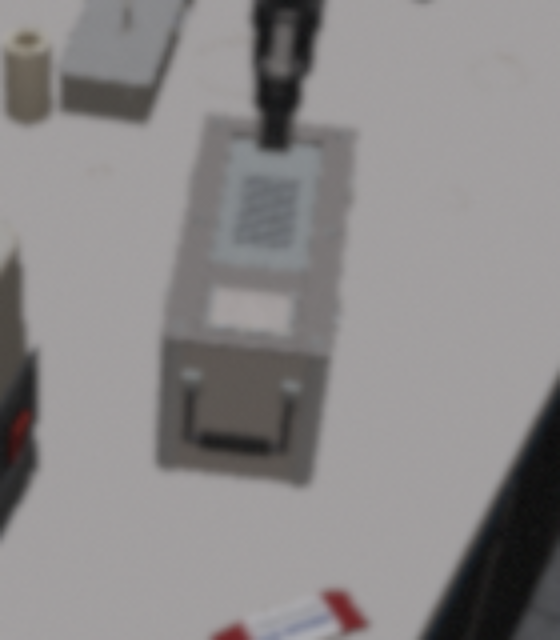

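The scene crop shows the closed fingertips centred over the flat end of the shutter, inside the opening. Now I feel for the surface.

Emit:
move_arm(targets=[[0,0,0,0.06,0,0,0],[0,0,0,0.06,0,0,0],[0,0,0,0.025,0,0,0],[0,0,0,0,0,0,0]])

```text
t: 6.5
eef_pos: [502.1, -260.1, 110.2]
tcp_rot: [0.525, -3.097, -0.0]
contact_force: [-0.1, 0.8, -0.0]
finger_gap: 0.3
grasp_force: 0.0
```

Emit:
move_arm(targets=[[0,0,0,0.015,0,0,0],[0,0,0,0.015,0,0,0],[0,0,0,0.015,0,0,0],[0,0,0,0,0,0,0]])

```text
t: 7.0
eef_pos: [502.1, -260.2, 108.4]
tcp_rot: [0.525, -3.097, -0.0]
contact_force: [-0.1, 0.7, 0.7]
finger_gap: 0.0
grasp_force: 0.0
```

Emit:
move_arm(targets=[[0,0,0,0.0125,0,0,0],[0,0,0,0.0125,0,0,0],[0,0,0,0,0,0,0]])

```text
t: 7.38
eef_pos: [502.1, -260.2, 107.4]
tcp_rot: [0.525, -3.097, -0.0]
contact_force: [0.6, -0.6, -0.2]
finger_gap: 0.0
grasp_force: 0.0
```

Emit:
move_arm(targets=[[0,0,0,0.0125,0,0,0],[0,0,0,0,0,0,0]])

```text
t: 7.62
eef_pos: [502.1, -260.2, 107.0]
tcp_rot: [0.526, -3.097, -0.0]
contact_force: [0.0, -0.5, -1.0]
finger_gap: -0.4
grasp_force: 0.0
```

Emit:
move_arm(targets=[[0,0,0,0.0125,0,0,0],[0,0,0,0,0,0,0]])

```text
t: 7.88
eef_pos: [502.1, -260.2, 106.4]
tcp_rot: [0.526, -3.097, -0.0]
contact_force: [0.1, -0.8, -0.4]
finger_gap: -0.0
grasp_force: 0.0
```

Emit:
move_arm(targets=[[0,0,0,0.0125,0,0,0],[0,0,0,0,0,0,0]])

```text
t: 8.12
eef_pos: [502.1, -260.2, 105.9]
tcp_rot: [0.525, -3.097, -0.0]
contact_force: [0.6, -0.8, -0.0]
finger_gap: -0.1
grasp_force: 0.0
```

Emit:
move_arm(targets=[[0,0,0,0.0125,0,0,0],[0,0,0,0,0,0,0]])

```text
t: 8.38
eef_pos: [502.1, -260.2, 105.4]
tcp_rot: [0.525, -3.097, -0.0]
contact_force: [0.1, -0.4, -0.3]
finger_gap: -0.1
grasp_force: 0.0
```

Emit:
move_arm(targets=[[0,0,0,0.0125,0,0,0],[0,0,0,0,0,0,0]])

```text
t: 8.62
eef_pos: [502.1, -260.2, 104.9]
tcp_rot: [0.525, -3.097, -0.0]
contact_force: [-1.0, -0.2, -0.1]
finger_gap: -0.1
grasp_force: 0.0
```

Emit:
move_arm(targets=[[0,0,0,0.0125,0,0,0],[0,0,0,0,0,0,0]])

```text
t: 8.88
eef_pos: [502.1, -260.1, 104.4]
tcp_rot: [0.526, -3.097, -0.0]
contact_force: [0.2, 0.1, -0.9]
finger_gap: -0.0
grasp_force: 0.0
```

Emit:
move_arm(targets=[[0,0,0,0.0125,0,0,0],[0,0,0,0,0,0,0]])

```text
t: 9.12
eef_pos: [502.2, -260.2, 104.1]
tcp_rot: [-0.525, 3.097, -0.0]
contact_force: [-0.5, 0.0, 1.0]
finger_gap: 0.1
grasp_force: 0.9
```

Emit:
move_arm(targets=[[0,0,0,0.0125,0,0,0],[0,0,0,0,0,0,0]])

```text
t: 9.38
eef_pos: [502.3, -260.2, 103.7]
tcp_rot: [-0.526, 3.097, -0.0]
contact_force: [-1.7, 0.4, 4.8]
finger_gap: 0.0
grasp_force: 2.5
```

Contact came at z ≈ 104.1. I press up to about 11 N.

Emit:
move_arm(targets=[[0,0,0,0.01,0,0,0],[0,0,0,0,0,0,0]])

```text
t: 9.62
eef_pos: [502.2, -260.2, 103.5]
tcp_rot: [-0.525, 3.097, 0.0]
contact_force: [-1.4, 2.6, 6.5]
finger_gap: 0.0
grasp_force: 3.5
```

```bash
python3 -c "
from h import *
s=sense();print(s['contact_force'],s['eef_pos'])
go((488.4-6*.327,-221.7+6*.945,103),19.1,s)"
```

```text
[-1.36374489  2.60757954  6.5288527 ] [ 502.24658631 -260.22257666  103.53744238]
at 9.62 [ 502.2 -260.2  103.5] F [-1.36  2.61  6.53] gap 0.0
shift mm [ 0.4 46.9  0.5] units [0.009 1.173 0.013] turn units [-0.    0.    0.02]
```

Emit:
move_arm(targets=[[0,0,0,0.01,0,0,0],[0,0,0,0,0,0,0]])

```text
t: 9.88
eef_pos: [502.3, -260.2, 103.3]
tcp_rot: [-0.525, 3.097, 0.0]
contact_force: [-2.2, 1.5, 8.0]
finger_gap: 0.0
grasp_force: 4.5
```

Emit:
move_arm(targets=[[0,0,0.02,0,0,0,0],[0,0,0.04,0,0,0,0],[0,0,0.04,0,0,0,0],[0,0,0.04,0,0,0,0]])

```text
t: 10.38
eef_pos: [501.1, -256.9, 103.6]
tcp_rot: [-0.523, 3.096, -0.005]
contact_force: [0.1, -4.3, 6.2]
finger_gap: -0.1
grasp_force: 3.0
```

Emit:
move_arm(targets=[[0,0,0,0.01,0,0,0],[0,0,0.02,0.008,0,0,0],[0,0,0.03,0,0,0,0]])

```text
t: 10.75
eef_pos: [500.7, -255.4, 103.3]
tcp_rot: [-0.523, 3.095, -0.006]
contact_force: [-0.4, -3.4, 9.4]
finger_gap: 0.2
grasp_force: 4.6
```

```bash
cat > sh.py <<'E'
from h import *
s=sense();im=read_camera('wrist');import sys
cv2.imwrite('pics/'+sys.argv[1],im[150:320,180:500])
def pl(u,v,z):
    o,d=wray(s,u,v);return o+d*(z-o[2])/d[2]
a=np.radians(19.1);Y=np.array([-np.sin(a),np.cos(a)]);X=np.array([np.cos(a),np.sin(a)]);c=np.array([488.4,-221.7])
# sample intensity along carrier y on the plate line x=-14 by projecting pixels
g=cv2.cvtColor(im,cv2.COLOR_BGR2GRAY);rows=[]
M=(g<70)
pts=[]
for v,u in np.argwhere(M[150:320,180:500]):
    p=pl(u+180,v+150,104)[:2]-c;x,y=p@X,p@Y-25
    if -18<x<-11 and -60<y<60: pts.append(y)
h,e=np.histogram(pts,40,(-60,60));print([(round(b),int(n)) for n,b in zip(h,e) if n>3])
print('tip y',(s['eef_pos'][:2]-c)@Y-25,'x',(s['eef_pos'][:2]-c)@X,'F',s['contact_force'],s['eef_pos'])
E
python3 sh.py w4.png
```

```text
[(-12, 4), (-9, 4), (3, 9), (6, 5), (12, 5)]
tip y -60.818582753739456 x 0.5897312986513299 F [-0.44430701 -3.40645973  9.44513414] [ 500.67774734 -255.35376017  103.26851299]
```

Emit:
move_arm(targets=[[0,0,0.05,0,0,0,0],[0,0,0.05,0,0,0,0],[0,0,0.05,0,0,0,0],[0,0,0.05,0,0,0,0],[0,0,0.05,0,0,0,0]])

```text
t: 11.42
eef_pos: [497.4, -245.8, 103.2]
tcp_rot: [-0.523, 3.095, -0.005]
contact_force: [-1.3, -4.0, 9.2]
finger_gap: -0.1
grasp_force: 4.6
```

```bash
python3 sh.py w5.png
```

```text
[(18, 5), (21, 4)]
tip y -50.67146278182068 x 0.5998816755838501 F [-1.30807633 -4.00466395  9.15979583] [ 497.36701965 -245.76192881  103.23909312]
```

Good: the plate is following the fingertips. About 26 mm to go.

Emit:
move_arm(targets=[[0,0,0.05,0,0,0,0],[0,0,0.05,0,0,0,0],[0,0,0.05,0,0,0,0],[0,0,0.05,0,0,0,0],[0,0,0.05,0,0,0,0],[0,0,0.05,0,0,0,0]])

```text
t: 12.22
eef_pos: [493.4, -234.4, 103.2]
tcp_rot: [-0.523, 3.095, -0.005]
contact_force: [-0.3, -4.5, 9.5]
finger_gap: 0.2
grasp_force: 4.7
```

Emit:
move_arm(targets=[[0,0,0.05,0,0,0,0],[0,0,0.05,0,0,0,0],[0,0,0.05,0,0,0,0],[0,0,0.05,0,0,0,0],[0,0,0.05,0,0,0,0]])

```text
t: 12.85
eef_pos: [490.1, -224.9, 103.2]
tcp_rot: [-0.523, 3.095, -0.005]
contact_force: [-1.0, -4.1, 9.7]
finger_gap: -0.1
grasp_force: 4.8
```

Emit:
move_arm(targets=[[0,0,0.04,0,0,0,0],[0,0,0.04,0,0,0,0],[0,0,0.04,0,0,0,0]])

```text
t: 13.22
eef_pos: [489.4, -220.9, 103.4]
tcp_rot: [-0.523, 3.094, -0.007]
contact_force: [1.5, -5.9, 8.1]
finger_gap: -0.1
grasp_force: 4.1
```

The tangential force rose after about 41 mm of travel, so the plate seems to be at the stop. I lift and look.

Emit:
move_arm(targets=[[0,0,0,-0.05,0,0,0],[0,0,0,-0.3,0,0,0],[0.4,0,0,-0.8,0,0,0],[0.4,0,0,-0.9,0,0,0],[0.4,0,0,-0.8,0,0,0],[0.4,0,0,-0.3,0,0,0],[0.4,0,0,0,0,0,0]])

```text
t: 14.1
eef_pos: [487.7, -218.1, 228.4]
tcp_rot: [-0.526, 3.096, -0.0]
contact_force: [-0.3, 0.2, -0.6]
finger_gap: 34.1
grasp_force: 0.0
```

```bash
python3 - <<'E'
from h import *
s=sense();im=read_camera('wrist');cv2.imwrite('pics/w6.png',cv2.resize(im[140:330,170:490],None,fx=2.4,fy=2.4))
np.save('w6.npy',np.r_[s['eef_pos'],s['tcp_rot']])
go((459,272,230),8.5,s)
E
```

```text
at 14.1 [ 487.7 -218.1  228.4] F [-0.34  0.17 -0.62] gap 34.1
shift mm [-134.7  472.1   -1.6] units [-3.368 11.803 -0.041] turn units [-0.    0.01  1.25]
```

View pics/w6.png

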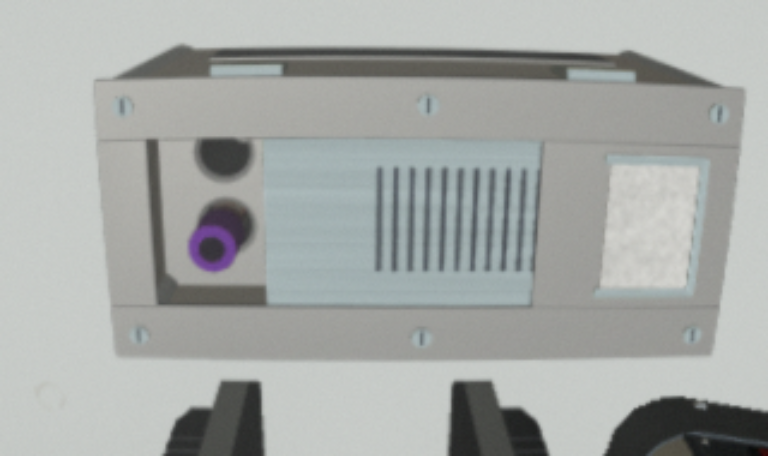

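The shutter is open: its edge is at crop u ≈ 264, with the opening's end at u ≈ 147–158. The empty front well shows at (223,152) and the stored purple cap at (213,249).

```bash
python3 - <<'E'
from h import *
a=np.load('w6.npy');s=dict(eef_pos=a[:3],tcp_rot=a[3:])
A=np.radians(19.1);Y=np.array([-np.sin(A),np.cos(A)]);X=np.array([np.cos(A),np.sin(A)]);c=np.array([488.4,-221.7])
def f(n,x,y,z):
    o,d=wray(s,170+(x+.5)/2.4-.5,140+(y+.5)/2.4-.5);p=o+d*(z-o[2])/d[2];q=p[:2]-c
    print(n,p.round(1),'carrier',round(q@X,1),round(q@Y-25,1))
f('edge',264,220,104);f('stored',213,249,98)
f('well',223,152,68)
for q in((147,139),(158,304),(531,304),(543,141)):f('corner',*q,110)
for q in((123,106),(719,114),(692,335),(140,335)):f('screw',*q,110)
im=cv2.imread('pics/w6.png');m=cv2.inRange(cv2.cvtColor(im,cv2.COLOR_BGR2HSV),(122,60,60),(165,255,255))
k=max(cv2.findContours(m,0,2)[0],key=cv2.contourArea);print(cv2.boundingRect(k),cv2.minEnclosingCircle(k))
w=c-13.5*X-42.5*Y;print('well_front',w,'release cap', w+1*X)
E
```

```text
edge [ 496.4 -245.3  104. ] carrier -0.2 -49.9
stored [ 513.2 -258.2   98. ] carrier 11.5 -67.6
well [ 488.9 -266.6   68. ] carrier -14.2 -67.6
corner [ 481.7 -287.   110. ] carrier -27.7 -84.5
corner [ 532.6 -269.4  110. ] carrier 26.1 -84.6
corner [ 493.1 -156.5  110. ] carrier 25.7 35.0
corner [ 442.8 -173.5  110. ] carrier -27.3 35.4
screw [ 474.2 -297.   110. ] carrier -38.1 -91.5
screw [ 414.5 -123.1  110. ] carrier -37.6 92.4
screw [485.5 -98.6 110. ] carrier 37.6 92.3
screw [ 545.3 -272.4  110. ] carrier 37.2 -91.5
(189, 212, 50, 60) ((216.6680145263672, 241.38157653808594), 30.90570640563965)
well_front [ 489.54995039 -266.2777704 ] release cap [ 490.4948993 -265.9505525]
```

Edge at carrier y −49.9 means fully open, and the carrier pose is confirmed by the screws. Now I fetch the tube.

Emit:
move_arm(targets=[[0.4,-0.12,0.4,0,0,0,0],[0.4,-0.24,0.84,0,0,0,0],[0.4,-0.24,0.84,0,0,0,0],[0.4,-0.24,0.84,0,0,0,0],[0.4,-0.24,0.84,0,0,0,0],[0.4,-0.24,0.84,0,0,0,0],[0.4,-0.24,0.84,0,0,0,0],[0.4,-0.24,0.84,0,0,0,0],[0.4,-0.24,0.84,0,0,0,0],[0.4,-0.24,0.84,0,0,0,0],[0.4,-0.24,0.84,0,0,0,0],[0.4,-0.24,0.84,0,0,0,0],[0.4,-0.24,0.84,0,0,0,0],[0.4,-0.24,0.84,0,0,0,0],[0.4,-0.128,0.48,0,0,0,0],[0.5,0,0,0,0,0,0.62],[0.5,0,0,0,0,0,0.63],[0.5,0,0,0.5,0,0,0],[0.5,0,0,0.5,0,0,0],[0.5,0,0,0,0,0,0]])

```text
t: 16.65
eef_pos: [457.6, 270.8, 186.4]
tcp_rot: [0.233, -3.13, 0.004]
contact_force: [0.6, 0.3, -0.4]
finger_gap: 43.0
grasp_force: 0.0
```

```bash
python3 - <<'E'
from h import *
s=sense();im=read_camera('wrist')
go((458.9,272,66),8.5,s)
hsv=cv2.cvtColor(im,cv2.COLOR_BGR2HSV);m=cv2.inRange(hsv,(122,60,40),(165,255,255))
_,_,st,ce=cv2.connectedComponentsWithStats(m)
for q,c in zip(st[1:],ce[1:]):
    if q[4]>60:
        o,d=wray(s,*c);print(q.tolist(),c.round(1),(o+d*(90-o[2])/d[2]).round(1))
cv2.imwrite('pics/w7.png',cv2.resize(im[160:340,200:440],None,fx=3,fy=3))
np.save('w7.npy',np.r_[s['eef_pos'],s['tcp_rot']])
E
```

```text
at 16.65 [457.6 270.8 186.4] F [ 0.57  0.33 -0.35] gap 43.0
shift mm [ -1.8   1.2 120.4] units [-0.046  0.031  3.01 ] turn units [-0.01 -0.02  0.  ]
[306, 229, 26, 32, 606] [318.8 244.4] [457.1 271.5  90. ]
[265, 295, 18, 30, 313] [274.3 307.9] [510.4 246.6  90. ]
[401, 294, 25, 30, 521] [412.7 308.7] [496.8 348.3  90. ]
```

View pics/w7.png

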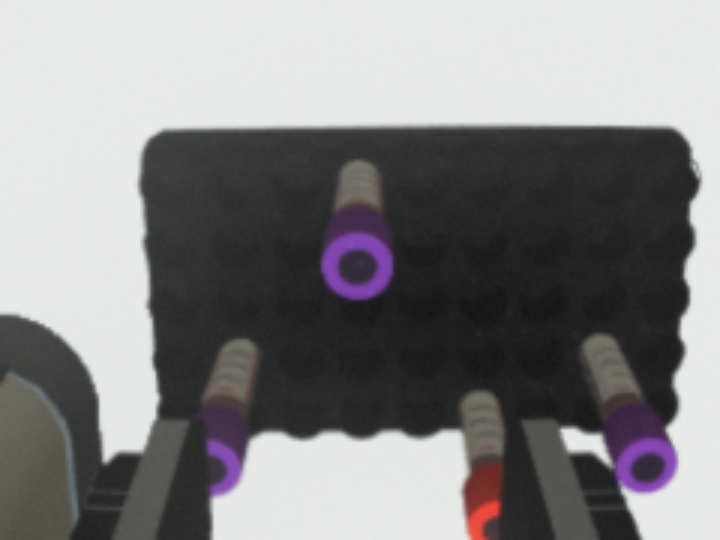

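The top ring of the target cap is centred at crop (357.5,266), full pixel (318.8,248.3). That puts it at about (459.3,271.8) at z 92, consistent with the earlier estimates. I descend and grip.

Emit:
move_arm(targets=[[0.5,-0.055,0.028,0.4,0,0,0],[0.5,0,0,0.5,0,0,0],[0.5,0,0,0.5,0,0,0],[0.5,0,0,0.5,0,0,0],[0.5,0,0,0.5,0,0,0],[0.5,0,0,0.4,0,0,0],[0.5,0,0,0.2,0,0,0],[0.5,0,0,0,0,0,0],[0.5,0,0,0,0,0,0]])

```text
t: 17.82
eef_pos: [461.4, 273.4, 68.5]
tcp_rot: [-0.233, 3.132, 0.001]
contact_force: [0.1, 0.3, 0.2]
finger_gap: 43.2
grasp_force: 0.0
```

Emit:
move_arm(targets=[[0.3,0,0,0,0,0,0],[0.2,0,0,0,0,0,0],[0.1,0,0,0,0,0,0],[0,0,0,0,0,0,0],[0,0,0,0,0,0,0],[0,0,0,0,0,0,0],[0,0,0,0,0,0,0]])

```text
t: 18.7
eef_pos: [461.5, 273.3, 68.5]
tcp_rot: [-0.233, 3.132, 0.001]
contact_force: [0.7, -0.7, 6.1]
finger_gap: 14.4
grasp_force: 58.5
```

The grip force is 58 N but the gap is only 14.4 mm, so I lift and check the hold.

Emit:
move_arm(targets=[[0,0,0,-0.1,0,0,0],[0,0,0,-0.3,0,0,0],[0,0,0,-0.5,0,0,0],[0,0,0,-0.6,0,0,0],[0,0,0,-0.6,0,0,0],[0,0,0,-0.6,0,0,0],[0,0,0,-0.6,0,0,0],[0,0,0,-0.6,0,0,0],[0,0,0,-0.4,0,0,0],[0,0,0,-0.2,0,0,0],[0,0,0,0,0,0,0]])

```text
t: 20.08
eef_pos: [461.1, 273.2, 248.1]
tcp_rot: [-0.233, 3.133, 0.0]
contact_force: [-0.2, 0.3, -0.1]
finger_gap: 14.5
grasp_force: 58.5
```

```bash
python3 - <<'E'
from h import *
s=sense();im=read_camera('wrist');sc=read_camera('scene')
go((490.4,-265.6,258),19.1,s)
a=cv2.resize(im[200:400,200:440],None,fx=2.5,fy=2.5)
# project TCP into scene for crop
c=camera_info('scene');T=np.linalg.inv(c['world_from_camera']);p=T[:3]@np.r_[s['eef_pos'],1];u,v=int(p[0]/p[2]*c['fx']+c['cx']),int(p[1]/p[2]*c['fy']+c['cy']);print(u,v)
b=cv2.resize(sc[max(v-50,0):v+70,max(u-30,0):u+30],None,fx=3,fy=3)
H=max(a.shape[0],b.shape[0]);pad=lambda q:np.pad(q,((0,H-q.shape[0]),(0,0),(0,0)))
o=np.hstack([pad(a),pad(b)]);print(o.shape);cv2.imwrite('pics/w8.png',o)
np.save('w8.npy',np.r_[s['eef_pos'],s['tcp_rot']])
E
```

```text
at 20.07 [461.1 273.2 248.1] F [-0.17  0.3  -0.09] gap 14.5
shift mm [  50.8 -537.2  -10. ] units [  1.27  -13.431  -0.25 ] turn units [ 0.    0.   -1.23]
256 271
(500, 780, 3)
```

View pics/w8.png

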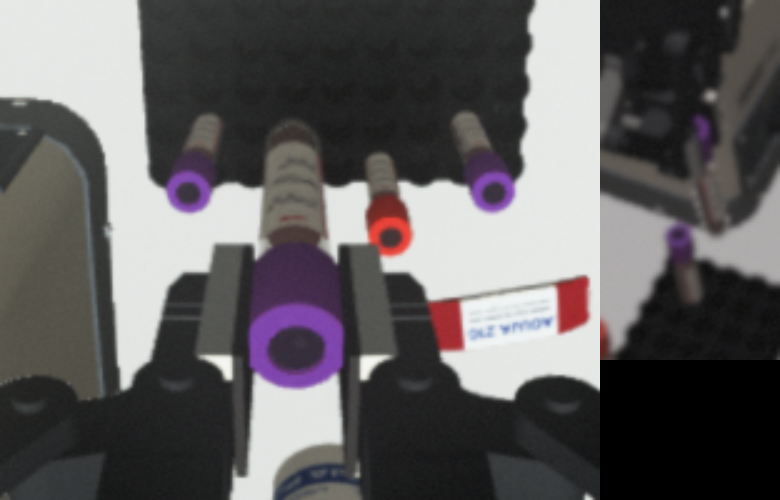

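The tube is held by the cap between the pads: cap top centre at crop (296,342), foot end at about (292,130). The other tubes are untouched. I compute the lean and offset in the tool frame.

```bash
python3 - <<'E'
from h import *
a=np.load('w8.npy');s=dict(eef_pos=a[:3],tcp_rot=a[3:])
M=R.from_rotvec(a[3:]).as_matrix()
def f(n,x,y,dz):
    o,d=wray(s,200+(x+.5)/2.5-.5,200+(y+.5)/2.5-.5);z=s['eef_pos'][2]+dz
    p=o+d*(z-o[2])/d[2];print(n,p.round(1),'tool',(M.T@(p-a[:3])).round(1))
f('captop',296,342,23.5);f('capL',249,342,23.5);f('capR',343,342,23.5)
f('foot',292,130,-68.5);f('footL',267,135,-66);f('footR',319,135,-66)
E
```

```text
captop [457.  273.1 271.6] tool [  4.    0.4 -23.5]
capL [458.1 266.  271.6] tool [  4.   -6.7 -23.5]
capR [456.  280.1 271.6] tool [  4.    7.6 -23.5]
foot [456.3 272.  179.6] tool [ 4.9 -0.5 68.5]
footL [457.5 266.2 182.1] tool [ 4.6 -6.5 66. ]
footR [455.7 278.5 182.1] tool [ 4.5  6.  66. ]
```

```bash
python3 - <<'E'
from h import *
s=sense()
for n in('scene','top'):
    im=read_camera(n);c=camera_info(n);T=np.linalg.inv(c['world_from_camera'])
    m=cv2.inRange(cv2.cvtColor(im,cv2.COLOR_BGR2HSV),(122,50,30),(165,255,255))
    _,_,st,ce=cv2.connectedComponentsWithStats(m)
    print(n,[(q.tolist(),k.round(1).tolist()) for q,k in zip(st[1:],ce[1:]) if q[4]>8])
    for nm,dx,dz in(('captop',4,23.5),('cap mid',4,13),('foot',4,-68.5)):
        p=T[:3]@np.r_[s['eef_pos']+[-dx,0,dz],1];print(nm,(p[0]/p[2]*c['fx']+c['cx']).round(1),(p[1]/p[2]*c['fy']+c['cy']).round(1))
    if n=='scene': cv2.imwrite('pics/w9.png',cv2.resize(im[215:325,205:285],None,fx=5,fy=5,interpolation=cv2.INTER_CUBIC))
E
```

```text
scene [([408, 49, 35, 27, 177], [422.7, 60.5]), ([370, 140, 7, 4, 24], [373.0, 141.8]), ([256, 258, 8, 17, 79], [260.2, 264.9]), ([248, 295, 8, 15, 94], [252.0, 301.7]), ([217, 349, 13, 14, 133], [223.2, 355.1])]
captop 256.7 263.5
cap mid 257.6 268.0
foot 264.2 298.9
top [([223, 221, 12, 11, 96], [228.3, 225.6]), ([483, 225, 11, 8, 70], [488.1, 228.7])]
captop 186.4 251.1
cap mid 188.2 251.5
foot 201.0 254.2
```

View pics/w9.png

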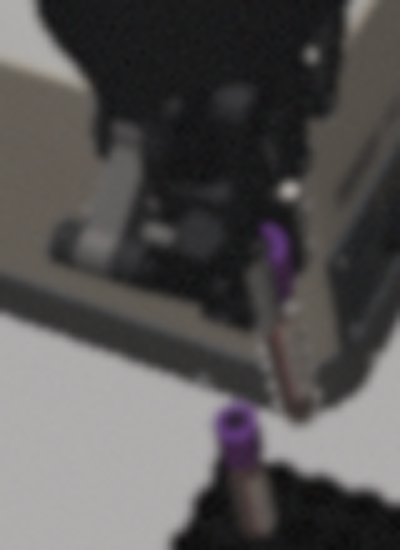

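The scene crop shows the tube's foot at (264.6,298), as predicted, so it hangs upright at the expected height. I carry it across.

```bash
python3 -c "
from h import *
go((493.7,-264.3,245),19.1)"
```

```text
at 20.27 [460.6 272.9 247.2] F [-0.33 -0.22 -0.07] gap 14.6
shift mm [  46.9 -536.2    2.6] units [  1.172 -13.405   0.065] turn units [-0.   -0.01 -1.23]
```

Emit:
move_arm(targets=[[0,0.035,-0.4,0,0,0,0],[0,0.07,-0.8,0,0,0,0],[0,0.07,-0.8,0,0,0,0],[0,0.07,-0.8,0,0,0,0],[0,0.07,-0.8,0,0,0,0],[0,0.07,-0.8,0,0,0,0],[0,0.07,-0.8,0,0,0,0],[0,0.07,-0.8,0,0,0,0],[0,0.07,-0.8,0,0,0,0],[0,0.07,-0.8,0,0,0,0],[0,0.07,-0.8,0,0,0,0],[0,0.07,-0.8,0,0,0,0],[0,0.07,-0.8,0,0,0,0],[0,0.07,-0.8,0,0,0,0],[0,0.07,-0.8,0,0,0,0],[0,0.07,-0.8,0,0,0,0],[0,0.07,-0.8,0,0,0,0],[0,0.017,-0.205,0,0,0,0],[0,0,0,0,0,0,-0.62],[0,0,0,0,0,0,-0.61]])

```text
t: 22.78
eef_pos: [493.4, -263.8, 247.7]
tcp_rot: [0.525, -3.097, -0.001]
contact_force: [-0.1, -0.1, -0.4]
finger_gap: 14.7
grasp_force: 58.5
```

Emit:
move_arm(targets=[[0,0,0,0.4,0,0,0],[0,0,0,0.4,0,0,0],[0,0,0,0.2,0,0,0],[0,0,0,0,0,0,0]])

```text
t: 23.28
eef_pos: [493.6, -263.7, 207.0]
tcp_rot: [0.52, -3.097, -0.001]
contact_force: [0.7, 0.2, 0.2]
finger_gap: 14.2
grasp_force: 58.5
```

```bash
python3 - <<'E'
from h import *
s=sense();go((493.7,-264.3,178),19.1,s);im=read_camera('wrist');cv2.imwrite('pics/w10.png',cv2.resize(im[160:380,200:440],None,fx=2.5,fy=2.5))
np.save('w10.npy',np.r_[s['eef_pos'],s['tcp_rot']])
E
```

```text
at 23.27 [ 493.6 -263.7  207. ] F [0.68 0.21 0.22] gap 14.2
shift mm [ 0.  -0.6 29. ] units [ 0.    -0.015  0.724] turn units [ 0.01 -0.01 -0.01]
```

Emit:
move_arm(targets=[[0,0,-0.012,0.3,0,0,0],[0,0,0,0.4,0,0,0],[0,0,0,0.4,0,0,0],[0,0,0,0.3,0,0,0],[0,0,0,0.1,0,0,0],[0,0,0,0,0,0,0]])

```text
t: 24.08
eef_pos: [494.2, -264.6, 147.8]
tcp_rot: [0.521, -3.098, -0.0]
contact_force: [-0.2, -0.6, 0.2]
finger_gap: 14.1
grasp_force: 58.5
```

Emit:
move_arm(targets=[[0,0,0,0.05,0,0,0],[0,0,0,0.05,0,0,0],[0,0,0,0.05,0,0,0],[0,0,0,0.05,0,0,0],[0,0,0,0.05,0,0,0]])

```text
t: 24.7
eef_pos: [494.2, -264.5, 137.9]
tcp_rot: [-0.521, 3.098, 0.0]
contact_force: [0.7, -0.1, -0.4]
finger_gap: 14.6
grasp_force: 58.5
```

Emit:
move_arm(targets=[[0,0,0,0.04,0,0,0],[0,0,0,0.04,0,0,0],[0,0,0,0.04,0,0,0],[0,0,0,0.04,0,0,0]])

```text
t: 25.2
eef_pos: [494.2, -264.5, 131.5]
tcp_rot: [-0.521, 3.098, 0.0]
contact_force: [0.4, 0.1, -0.4]
finger_gap: 14.6
grasp_force: 58.5
```

The foot is now below the well mouth with no contact force. I keep lowering.

Emit:
move_arm(targets=[[0,0,0,0.05,0,0,0],[0,0,0,0.05,0,0,0],[0,0,0,0.05,0,0,0],[0,0,0,0.05,0,0,0]])

```text
t: 25.7
eef_pos: [494.2, -264.5, 123.4]
tcp_rot: [-0.521, 3.098, 0.0]
contact_force: [-0.6, -0.3, -0.6]
finger_gap: 14.2
grasp_force: 58.5
```

Emit:
move_arm(targets=[[0,0,0,0.05,0,0,0],[0,0,0,0.05,0,0,0],[0,0,0,0.05,0,0,0],[0,0,0,0.05,0,0,0],[0,0,0,0,0,0,0]])

```text
t: 26.32
eef_pos: [494.1, -264.4, 115.4]
tcp_rot: [0.521, -3.098, -0.0]
contact_force: [-0.2, -0.5, -0.0]
finger_gap: 14.1
grasp_force: 58.5
```

Emit:
move_arm(targets=[[0.22,0,0,0,0,0,0],[0.28,0,0,0,0,0,0],[0.35,0,0,0,0,0,0],[0.4,0,0,0,0,0,0],[0.4,0,0,0,0,0,0],[0.4,0,0,0,0,0,0]])

```text
t: 27.08
eef_pos: [494.2, -264.5, 115.6]
tcp_rot: [-0.521, 3.098, 0.0]
contact_force: [-1.0, 1.1, 0.2]
finger_gap: 34.3
grasp_force: 0.0
```

Emit:
move_arm(targets=[[0.4,0,0,-0.3,0,0,0],[0.4,0,0,-0.6,0,0,0],[0.4,0,0,-0.7,0,0,0],[0.4,0,0,-0.7,0,0,0],[0.4,0,0,-0.4,0,0,0],[0.4,0,0,-0.1,0,0,0],[0,0,0,0,0,0,0]])

```text
t: 27.95
eef_pos: [494.0, -264.3, 227.1]
tcp_rot: [0.521, -3.098, -0.001]
contact_force: [-0.6, 0.6, -0.7]
finger_gap: 16.7
grasp_force: 0.0
```

```bash
python3 - <<'E'
from h import *
s=sense();im=read_camera('wrist');cv2.imwrite('pics/w11.png',im)
a=np.radians(19.1);Y=np.array([-np.sin(a),np.cos(a)]);X=np.array([np.cos(a),np.sin(a)]);c=np.array([488.4,-221.7])
p=c-3*Y;go((p[0],p[1],116),19.1,s)
m=cv2.inRange(cv2.cvtColor(im,cv2.COLOR_BGR2HSV),(122,60,40),(165,255,255))
_,_,st,ce=cv2.connectedComponentsWithStats(m)
for q,k in zip(st[1:],ce[1:]):
    if q[4]>40:
        for z in(98,):
            o,d=wray(s,*k);P=o+d*(z-o[2])/d[2];r=P[:2]-c;print(q.tolist(),k.round(1),P.round(1),'carrier',(r@X).round(1),(r@Y-25).round(1))
for n in('top',):
    im=read_camera(n);m=cv2.inRange(cv2.cvtColor(im,cv2.COLOR_BGR2HSV),(122,50,30),(165,255,255))
    _,_,st,ce=cv2.connectedComponentsWithStats(m);print([(q.tolist(),k.round(1).tolist()) for q,k in zip(st[1:],ce[1:]) if q[4]>8])
E
```

```text
at 27.95 [ 494.  -264.3  227.1] F [-0.64  0.57 -0.65] gap 16.7
shift mm [ -8.7  39.  111.1] units [-0.217  0.976  2.779] turn units [ 0. -0. -0.]
[304, 212, 21, 25, 348] [314.  223.6] [ 489.5 -268.6   98. ] carrier -14.3 -69.7
[306, 239, 21, 26, 353] [316.1 251.6] [ 510.4 -259.8   98. ] carrier 8.3 -68.2
[([222, 220, 12, 12, 93], [228.2, 225.5]), ([483, 225, 11, 8, 70], [488.3, 228.6]), ([169, 229, 10, 10, 84], [173.1, 233.4]), ([488, 236, 11, 9, 75], [493.1, 240.2])]
```

```bash
python3 - <<'E'
from h import *
s=sense()
for w,t in(((314,223.6),(493.1,240.2)),((316.1,251.6),(488.3,228.6))):
    print(tri(ray('top',*t),wray(s,*w)),plane('top',*t,98).round(1))
E
```

```text
(array([ 492.06371528, -267.75799481,   87.46475151]), np.float64(0.5326141274304387)) [ 491.4 -264.3   98. ]
(array([ 514.19795655, -258.76235457,   87.15513058]), np.float64(1.4748406058316743)) [ 513.7 -255.6   98. ]
```

Both caps sit at the same height (87.5 and 87.2), so the tube is fully down. Now I shut the shutter.

Emit:
move_arm(targets=[[0,-0.1,0.48,0.2,0,0,0],[0,-0.117,0.49,0.4,0,0,0],[0,0,0,0.6,0,0,0],[0,0,0,0.6,0,0,0],[0,0,0,0.5,0,0,0],[0,0,0,0.3,0,0,0],[0,0,0,0.17,0,0,0],[0,0,0,0,0,0,0],[0,0,0,0,0,0,0]])

```text
t: 29.18
eef_pos: [490.1, -225.1, 117.3]
tcp_rot: [-0.52, 3.097, -0.001]
contact_force: [-0.3, -0.0, 0.4]
finger_gap: 0.4
grasp_force: 0.0
```

```bash
python3 -c "
from h import *
go((489.4,-224.5,106),19.1)"
```

```text
at 29.18 [ 490.1 -225.1  117.3] F [-0.28 -0.02  0.36] gap 0.4
shift mm [ 0.5  0.8 11.3] units [0.012 0.021 0.283] turn units [-0.    0.01 -0.  ]
```

Emit:
move_arm(targets=[[0,0,0,0.1,0,0,0],[0,0,0,0.1,0,0,0],[0,0,0,0.06,0,0,0],[0,0,0,0.02,0,0,0],[0,0,0,0,0,0,0]])

```text
t: 29.8
eef_pos: [489.7, -225.0, 105.5]
tcp_rot: [0.521, -3.098, -0.0]
contact_force: [-0.3, -0.7, 0.0]
finger_gap: 0.3
grasp_force: 0.0
```

Emit:
move_arm(targets=[[0,0,0,0.0125,0,0,0],[0,0,0,0.0125,0,0,0],[0,0,0,0,0,0,0]])

```text
t: 30.18
eef_pos: [489.7, -225.0, 104.6]
tcp_rot: [-0.521, 3.098, 0.0]
contact_force: [-1.0, -0.2, 0.3]
finger_gap: -0.1
grasp_force: 0.0
```

Emit:
move_arm(targets=[[0,0,0,0.0125,0,0,0],[0,0,0,0,0,0,0]])

```text
t: 30.42
eef_pos: [489.8, -225.0, 104.2]
tcp_rot: [-0.521, 3.098, -0.0]
contact_force: [-0.2, 0.3, 0.6]
finger_gap: -0.5
grasp_force: 0.6
```

Emit:
move_arm(targets=[[0,0,0,0.0125,0,0,0],[0,0,0,0.01,0,0,0],[0,0,0,0.01,0,0,0],[0,0,0,0,0,0,0]])

```text
t: 30.92
eef_pos: [489.9, -225.0, 103.3]
tcp_rot: [-0.521, 3.098, 0.0]
contact_force: [-3.0, 1.5, 8.8]
finger_gap: -0.1
grasp_force: 4.4
```

Emit:
move_arm(targets=[[0,0,-0.02,0.008,0,0,0],[0,0,-0.03,0.005,0,0,0],[0,0,-0.03,0,0,0,0]])

```text
t: 31.3
eef_pos: [490.8, -227.6, 102.9]
tcp_rot: [-0.521, 3.098, 0.001]
contact_force: [-2.9, 2.9, 11.6]
finger_gap: -0.2
grasp_force: 6.0
```

Emit:
move_arm(targets=[[0,0,-0.04,-0.004,0,0,0],[0,0,-0.05,0,0,0,0],[0,0,-0.05,0,0,0,0],[0,0,-0.05,0,0,0,0],[0,0,-0.05,0,0,0,0]])

```text
t: 31.92
eef_pos: [493.9, -236.6, 103.0]
tcp_rot: [-0.521, 3.098, 0.001]
contact_force: [-3.3, 3.5, 10.5]
finger_gap: 0.1
grasp_force: 5.6
```

Emit:
move_arm(targets=[[0,0,-0.05,0,0,0,0],[0,0,-0.05,0,0,0,0],[0,0,-0.05,0,0,0,0],[0,0,-0.05,0,0,0,0],[0,0,-0.05,0,0,0,0],[0,0,-0.05,0,0,0,0]])

```text
t: 32.67
eef_pos: [497.8, -247.9, 103.0]
tcp_rot: [-0.521, 3.098, 0.001]
contact_force: [-3.7, 3.2, 11.3]
finger_gap: -0.2
grasp_force: 5.6
```

Emit:
move_arm(targets=[[0,0,-0.05,0,0,0,0],[0,0,-0.05,0,0,0,0],[0,0,-0.05,0,0,0,0],[0,0,-0.05,0,0,0,0],[0,0,-0.05,0,0,0,0],[0,0,-0.05,0,0,0,0],[0,0,-0.04,0,0,0,0]])

```text
t: 33.55
eef_pos: [502.3, -260.9, 103.1]
tcp_rot: [-0.521, 3.098, 0.001]
contact_force: [-2.6, 3.4, 11.0]
finger_gap: -0.3
grasp_force: 5.6
```

Emit:
move_arm(targets=[[0,0,-0.03,0,0,0,0],[0,0,-0.03,0,0,0,0]])

```text
t: 33.8
eef_pos: [503.0, -263.0, 103.0]
tcp_rot: [-0.521, 3.098, 0.002]
contact_force: [-4.7, 5.8, 11.4]
finger_gap: 0.4
grasp_force: 5.7
```

Emit:
move_arm(targets=[[0,0,-0.015,-0.007,0,0,0],[0,0,-0.02,0,0,0,0]])

```text
t: 34.05
eef_pos: [503.0, -263.1, 103.0]
tcp_rot: [0.522, -3.097, -0.005]
contact_force: [-3.6, 7.8, 12.4]
finger_gap: -0.1
grasp_force: 5.9
```

Emit:
move_arm(targets=[[0,0,0,-0.05,0,0,0],[0,0,0,-0.3,0,0,0],[0,0,0.4,-0.8,0,0,0],[0,0,0.5,-0.9,0,0,0],[0,0,0.1,-0.8,0,0,0],[0,0,0,-0.3,0,0,0],[0,0,0,0,0,0,0]])

```text
t: 34.92
eef_pos: [490.8, -227.6, 229.3]
tcp_rot: [-0.52, 3.097, -0.001]
contact_force: [-0.0, -0.8, -0.6]
finger_gap: 0.3
grasp_force: 0.0
```

```bash
python3 - <<'E'
from h import *
s=sense();im=read_camera('wrist');cv2.imwrite('pics/w12.png',im)
a=np.radians(19.1);Y=np.array([-np.sin(a),np.cos(a)]);X=np.array([np.cos(a),np.sin(a)]);c=np.array([488.4,-221.7])
print(s['t'],s['eef_pos'],s['contact_force'])
# dark slot extent in carrier y, compared with start picture w2
def ext(im,s):
    g=cv2.cvtColor(im,cv2.COLOR_BGR2GRAY);P=[]
    for v in range(170,300):
        for u in range(200,440):
            if g[v,u]<110:
                o,d=wray(s,u,v);q=(o+d*(104-o[2])/d[2])[:2]-c
                if abs(q@X)<14 and -84<q@Y-25<33:P.append(q@Y-25)
    return len(P),np.percentile(P,[0,1,50,99,100]).round(1)
b=np.load('w2.npy');print('start',ext(cv2.imread('pics/w2.png'),dict(eef_pos=b[:3],tcp_rot=b[3:])))
print('now',ext(im,s))
m=cv2.inRange(cv2.cvtColor(im,cv2.COLOR_BGR2HSV),(122,60,40),(165,255,255));print('purple px',m[170:300,200:440].sum()/255)
E
```

```text
34.925 [ 490.81671907 -227.57827648  229.27857087] [-0.02630554 -0.80613741 -0.56900946]
start (624, array([-51.6, -51.4, -21.6,   9.3,   9.5]))
now (612, array([-54.4, -54.2, -23.6,   6.5,   6.6]))
purple px 0.0
```

```bash
python3 - <<'E'
from h import *
for f in('w2','w12'):
    im=cv2.imread(f'pics/{f}.png').astype(int);b=im[...,0]-im[...,2];g=im.sum(2)//3
    for v in (230,):
        row=b[v-2:v+3].mean(0);gr=g[v-2:v+3].mean(0);blue=np.where(row[200:430]>8)[0]+200;dark=np.where(gr[260:380]<110)[0]+260
        print(f,v,'blue',blue.min(),blue.max(),'dark',dark.min(),dark.max())
E
```

```text
w2 230 blue 239 396 dark 283 362
w12 230 blue 247 405 dark 288 367
```

The plate is against its shut stop: about 40 mm of travel, then the tip stalled. The fingers are clear, so I hand the job in.

```bash
python3 -c "
from station import *
print(close_job())"
```

```text
the job is handed in; nothing more can be done
None
```

I handed the job in at about 35 s: the shutter was opened, the tube set down in the front well, and the shutter slid back to its stop. The highest contact force reading was about 15 N against the 16 N limit; the hand-in returned no verdict.

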